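# Close the culture chamber: cover over two guide pins, then clamp

### The arm

A 7-joint arm with a two-finger parallel gripper is mounted at the origin on a cart in front of the work surface, level with it; the furniture and walls round the work are solid. World frame = base frame: x ahead of the robot, y to its left, z up, the work surface at z = 0. Lengths are in m, angles in degrees, forces in N, time in s.
With the tool pointing down it reaches from about 0.425 to 0.875 m from the base axis. Payload 4.7 kg.
Tool frame: the origin (TCP) lies midway between the tips of the shut fingers; the grasp point (between the pads) lies 19 mm behind it (env.grip_point_offset is the distance from the TCP to the grasp point, in m); z points along the fingers, y is the line along which they close (so a half turn about z gives the same grasp; the last joint's range is limited). The gripper opens to 87 mm and grips with 3 to 60 N. Pads are 19 mm wide; open, the fingers measure 117 mm over their backs; the gripper's body (75 mm by 190 mm) begins 51 mm behind the grasp point.
Start: joints at [-71.213, 18.392, -4.016, 83.108, 1.295, 78.541, -3.26], TCP at [0.201, 0.618, 0.223] pointing down, gripper open.
Joint ranges: [-163.93, 163.93], [-17.29, 119.83], [-79.2, 71.16], [3.27, 140.29], [-89.18, 269.18], [5.43, 117.66], [-154.24, 154.24]. Speed limits (degrees/s): [147.25, 147.25, 180, 180, 180, 180, 180].

### API

Orientations are given as [roll, pitch, yaw] about the fixed x, y, z axes, in that order (R = Rz(yaw) Ry(pitch) Rx(roll)).
In Python, from cell import env gives the robot as it stands.
- The arm moves only by the shell command python3 -m jog 'ROWS' [FORCE]. ROWS is JSON, a list of rows, each a list of 7 numbers: the shift along the tool's x, y, z in m, then the turn, a rotation vector about the tool's x, y, z in rad, then the finger opening in m, from 0 to 0.087. A call has 1 to 12 rows; each row shifts and turns the commanded pose from where the row before left it, along the tool's axes as they then stand; what a row does not reach is not made up. A row lasts 1/12 s, in which the tool goes at most 41.7 mm and 7.16 degrees, less where a joint would pass 70% of its speed; a pose out of reach is approached as far as the arm can. A call is refused whole if a number of a shift passes 0.0417 or a number of a turn 0.125, either way. A call with a gripper value outside its range is refused whole. The fingers move at their own pace and stop on an object; FORCE is the grip in N (left out, the last holds). Time passes only in rows, so rows that do not move let the fingers close. It gives the time, the measured TCP pose, the force, the opening and the grip force at its end, in the units of the state.
- env.get_obs(): the state, without advancing time (a new reading comes with each control period).
- env.read_camera(name): name is "scene" or "top" or "wrist"; returns the picture (480x640x3 uint8, blue, green, red); there is no depth.
- env.get_calibration(name): a dict with "fov_y" (degrees; the focal length in pixels is half the picture's height over the tangent of half this angle, whatever the lens; pixels are square), "cx", "cy" (the principal point, pixels), "pose" (4x4, takes a point from camera to world coordinates). Camera axes: x right, y up, looking along -z (the intrinsics and any distortion apply to the point x, -y, -z); pixel columns grow to the right and rows downward; lengths in m; the calibration is good to about 2 mm. A picture is of the moment at which its call begins: read the wrist's pose just before it. get_calibration takes no time and is no camera call; for the wrist camera it gives the pose at the moment of the call.
- env.sign_off(): hands the job in; it is judged then, once.
The state is a dict: "time_s": time; "qpos": joint angles; "joint_velocities": joint speeds; "effort": joint torques, N m; "tool_pos": TCP position; "tool_rot": TCP orientation; "force": force on the tool from outside, world axes, zero at the start; "wrist_torque": the same for the moment, N m; "grip_width": finger opening in m; "grasp_force": force on a finger pad.
Only numpy, scipy, OpenCV 4.12 (cv2) and the standard library are available. Lean on these libraries where they do the work, as an engineer would, in place of code of your own. Each camera call takes 0.05 s, during which the arm holds its last target. There are 200 camera calls.

### The job

Close the culture chamber that stands open in front of the microscope: take its loose cover by the bridge handle and lower it level over the two guide pins, wide hole over thick pin, keeping hold of it until it lies flat on the block. Then let go and swing the clamp lever as far as it goes over the edge of the cover to lock it. Do not push over or shove aside the bottle and the two cans.

Things in the scene. Friction and masses are not known exactly. Their poses are not given: they have to be found in the camera images.
- chamber_base: Base of the culture chamber, fixed on the left bench (4 mm lower than the right one): grey frame 136 (x) by 180 (y) mm, floor 4 mm thick, rim 12 mm wide, 14 mm high. Origin: centre of its underside; z up; +x points to its back (side with two brass nozzles). An aluminium dish block lies loose in it. A tall microscope stands behind it on the left (from world x 0.53, y 0.27 on): keep the arm clear.
- block_nominal (a point): Point on the base, 26 mm above its origin: where the middle of the dish block's top would be if the block lay centred. Block: 92 (x) by 136 (y) by 22 mm, 0.8 kg, 10 mm of play to the rim all round. It starts up to 7 mm off centre in x and y, turned up to 1.2 deg; this is NOT reported: see or feel it. It slides when pushed with some 5 N.
- thick_pin_nominal (a point): Point on the base, 56 mm above its origin: where the tip of the thick guide pin would be if the block lay centred (the true pin is off by the block's unreported shift). Steel pin 12 mm in diameter on the block at y = +56 mm, x = 0, rising 30 mm above the block; the last 4.5 mm taper to a flat 8 mm tip.
- thin_pin_nominal (a point): The same for the thin guide pin: 8 mm in diameter, at y = -56 mm, x = 0 of the block, equally high (30 mm above the block), the last 4.5 mm taper to a flat 4 mm tip.
- cover: Loose cover, about 0.32 kg: black plate 92 (x) by 136 (y) by 8 mm with a bridge handle and two round through holes. Origin: centre of its underside, z up. It starts flat on the right bench. Home, it lies flat on the block with its origin 26 mm above the base's origin and its +y the same way as the base's +y; its top is then 34 mm above the base's origin.
- handle (a point): Centre of the bar of the cover's bridge handle, 42 mm above the cover's underside. Aluminium bar along the cover's y axis: 12 mm wide (x), 84 mm long (y), 12 mm high, with 28 mm free below it; its two posts stand at y = +-37 mm.
- wide_hole (a point): Middle of the cover's wide through hole at its underside: 14 mm in diameter, at y = +56 mm, x = 0. It goes over the thick pin (1 mm play all round).
- narrow_hole (a point): Middle of the cover's narrow through hole at its underside: 10 mm in diameter, at y = -56 mm, x = 0. It goes over the thin pin (1 mm play all round).
- clamp_nominal (a point): Point on the base: where the clamp lever's pivot screw would stand if the block lay centred (64 mm behind, +x, the block's centre, on a lug of the block), at the height of the lever's underside, 36 mm above the base's origin.
- clamp (a joint): Angle of the steel clamp lever on the block. At 0 it points along the block's -y, clear of the cover; grows clockwise from above; at 1.57 it points along -x over the cover; stops at -0.5, 1.62. Light friction, stays put. 12 mm wide, ends 44 mm from the screw, 36 to 43 mm above the base's origin; thumb peg 10 mm wide at 39 mm, 53 mm up. Cannot pass over a cover standing 2 mm proud.
- water_bottle: Bystander: small white bottle with a blue cap, 40 mm in diameter, 88 mm high, standing loose behind the chamber. Origin: centre of its underside.
- objective_can: Bystander: white can with a black screw lid, 40 mm in diameter, 56 mm high, standing loose between the chamber and the cover. Origin: centre of its underside.
- spare_can: Bystander: a second such can, 40 mm in diameter, 56 mm high, standing loose to the right of the cover. Origin: centre of its underside.

How it is judged:
By the outcome, as a careful person would: the job done as asked, in the order asked, and still so for the second after the job is handed in, with the robot touching nothing.
It also fails if it takes over 64 s, if anything falls off the work surface, if the arm or the gripper's body presses on something with over 40 N, if the wrist force passes 120 N, or if a joint passes its speed limit or range.

## Working session

There is one attempt and no reset: what is moved stays moved. The work goes in short steps, Python scripts to look and compute and a shell command to move; the robot and the scene stay as the last step left them, time stands still between calls to the robot, and variables do not carry over. Pictures are saved under pics/ and viewed, at most 10 in all, crops included, and the job is handed in when it is done.

```bash
mkdir -p pics; ls
python3 - <<'E'
from cell import env
import cv2
for n in("scene","top"):
    c=env.get_calibration(n); print(n,c); cv2.imwrite(f"pics/{n}0.png",env.read_camera(n))
o=env.get_obs();print(o['tool_pos'],o['tool_rot'],o['force'],o['time_s'],env.get_calibration("wrist"),env.grip_point_offset)
E
```

```text
pics
scene {'fov_y': 44.852295478069394, 'cx': 315.3882716989046, 'cy': 237.4671687328115, 'pose': array([[ 0.87994524,  0.31251129, -0.3578171 ,  0.10266855],
       [-0.47476946,  0.60548234, -0.6387371 , -0.85584709],
       [ 0.01703938,  0.7319343 ,  0.68116212,  0.87371414],
       [ 0.        ,  0.        ,  0.        ,  1.        ]])}
top {'fov_y': 45.18838476595244, 'cx': 316.9710516280715, 'cy': 230.88105086969273, 'pose': array([[ 0.00184793,  0.97840745, -0.20667715,  0.275464  ],
       [-0.99999684,  0.00216076,  0.00128791, -0.10363607],
       [ 0.00170668,  0.20667411,  0.97840835,  1.23232423],
       [ 0.        ,  0.        ,  0.        ,  1.        ]])}
[0.20051095 0.61778042 0.22157034] [-1.79902479e+02  5.60600985e-03  1.62023737e+02] [ 0.43042419 -0.42945102  0.12833083] 0.1 {'fov_y': 59.94698300301958, 'cx': 313.11940705137846, 'cy': 237.07529770304748, 'pose': array([[ 0.30868626, -0.90776371, -0.28403845,  0.12154856],
       [ 0.951163  ,  0.29418616,  0.09350645,  0.64455936],
       [-0.00132158, -0.29903102,  0.95424248,  0.38455197],
       [ 0.        ,  0.        ,  0.        ,  1.        ]])} 0.0187
```

View pics/top0.png

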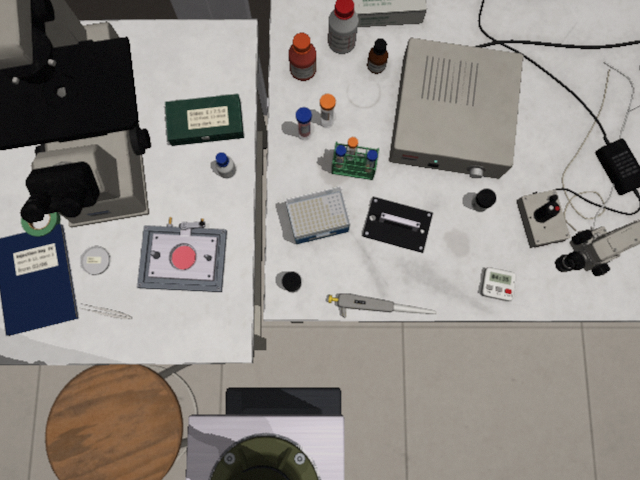

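View pics/scene0.png

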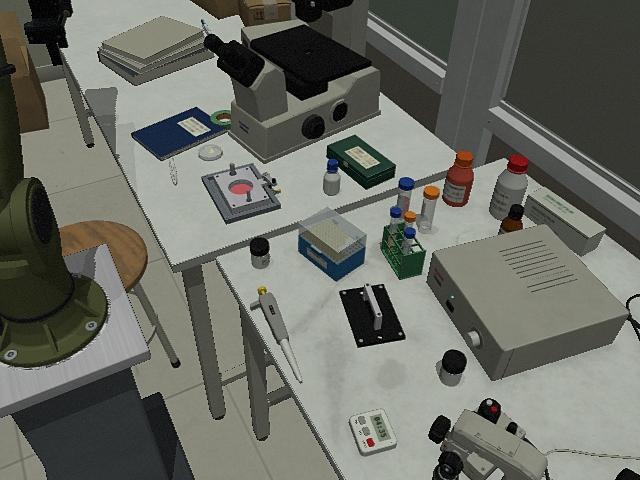

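Top view: the chamber is around (183,258), the cover around (398,224), and the cans at (291,281) and (485,199). The bottle is at (223,163). I'll enlarge the chamber and cover.

```bash
cat > h.py <<'E'
import numpy as np
from cell import env
def ray(cal,u,v):
    f=240/np.tan(np.radians(cal['fov_y']/2)); P=cal['pose']
    d=P[:3,:3]@np.array([(u-cal['cx'])/f,-(v-cal['cy'])/f,-1]); return P[:3,3],d
def at(cal,u,v,z):
    o,d=ray(cal,u,v); return o+d*(z-o[2])/d[2]
def proj(cal,p):
    f=240/np.tan(np.radians(cal['fov_y']/2)); P=cal['pose']
    q=P[:3,:3].T@(np.asarray(p)-P[:3,3]); return cal['cx']+f*q[0]/-q[2],cal['cy']+f*q[1]/q[2]
E
python3 - <<'E'
import cv2,numpy as np
t=cv2.imread("pics/top0.png")
a=cv2.resize(t[205:305,133:233],(400,400),interpolation=cv2.INTER_CUBIC)
b=cv2.resize(t[175:275,350:450],(400,400),interpolation=cv2.INTER_CUBIC)
cv2.imwrite("pics/crop1.png",np.hstack([a,b]))
from h import *
c=env.get_calibration("top")
for n,u,v,z in [("ch",183,258,.02),("thick",155,257,.052),("thin",212,254,.052),("cover",398,224,.04),("can1",291,281,.056),("can2",485,198,.056),("bottle",223,160,.085)]: print(n,at(c,u,v,z).round(4))
E
```

```text
ch [0.472  0.1795 0.02  ]
thick [0.4688 0.2301 0.052 ]
thin [0.4753 0.1124 0.052 ]
cover [ 0.5426 -0.2769  0.04  ]
can1 [ 0.419  -0.0522  0.056 ]
can2 [ 0.5957 -0.4598  0.056 ]
bottle [0.6686 0.0912 0.085 ]
```

View pics/crop1.png

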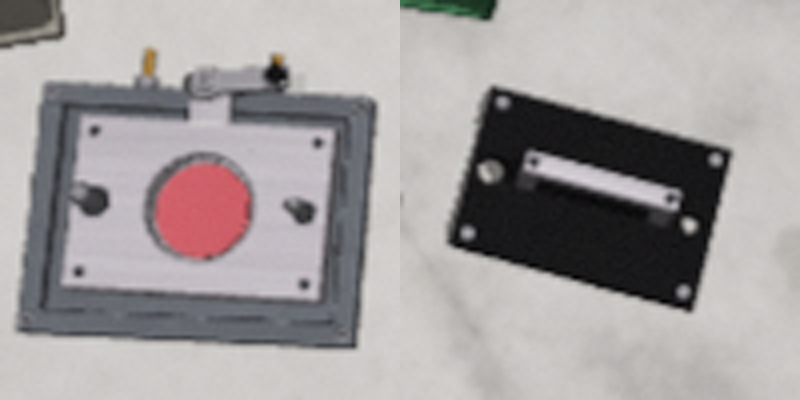

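Crop: the wide hole is on the left at crop (490,172), i.e. top pixel (372.5,218). The narrow hole is at pixel (422,231). The block's thick pin is on the left and the lever points right, clear of the cover. Next I'll go over the chamber for a close look.

```bash
python3 -m jog '[[-0.0264,-0.0229,0,0,0,0,0.087],[-0.0264,-0.0229,0,0,0,0,0.087],[-0.0264,-0.0229,0,0,0,0,0.087],[-0.0264,-0.0229,0,0,0,0,0.087],[-0.0264,-0.0229,0,0,0,0,0.087],[-0.0264,-0.0229,0,0,0,0,0.087],[-0.0264,-0.0229,0,0,0,0,0.087],[-0.0264,-0.0229,0,0,0,0,0.087],[-0.0264,-0.0229,0,0,0,0,0.087],[-0.0264,-0.0229,0,0,0,0,0.087],[-0.0264,-0.0229,0,0,0,0,0.087],[-0.0264,-0.0229,0,0,0,0,0.087]]' && python3 -m jog '[[-0.026,-0.0227,0,0,0,0,0.087],[-0.026,-0.0227,0,0,0,0,0.087],[-0.026,-0.0227,0,0,0,0,0.087],[0,0,0,0,0,0.12,0.087],[0,0,0,0,0,0.12,0.087],[0,0,0,0,0,0.12,0.087],[0,0,0,0,0,0.12,0.087],[0,0,0,0,0,0.12,0.087],[0,0,0,0,0,0.12,0.087],[0,0,0,0,0,0.12,0.087],[0,0,0,0,0,0.12,0.087],[0,0,0,0,0,0.12,0.087]]' && python3 -m jog '[[0,0,0,0,0,0.12,0.087],[0,0,0,0,0,0,0.087],[0,0,0,0,0,0,0.087]]'
python3 - <<'E'
import cv2,pickle
from h import *
c=env.get_calibration("wrist"); im=env.read_camera("wrist"); cv2.imwrite("pics/w1.png",im); pickle.dump(c,open("w1.pkl","wb"))
E
```

```text
time_s: 1.1
tool_pos: [0.4176, 0.2574, 0.2223]
tool_rot: [-180.0, -0.0, 162.0]
force: [0.9, 0.7, 0.2]
grip_width: 0.0868
grasp_force: 0.0
time_s: 2.1
tool_pos: [0.47, 0.1701, 0.2221]
tool_rot: [-180.0, 0.0, 99.8]
force: [-0.2, -0.3, 0.7]
grip_width: 0.087
grasp_force: 0.0
time_s: 2.35
tool_pos: [0.4701, 0.1701, 0.2223]
tool_rot: [-180.0, 0.0, 93.5]
force: [0.2, 0.4, -0.1]
grip_width: 0.0872
grasp_force: 0.0
```

View pics/w1.png

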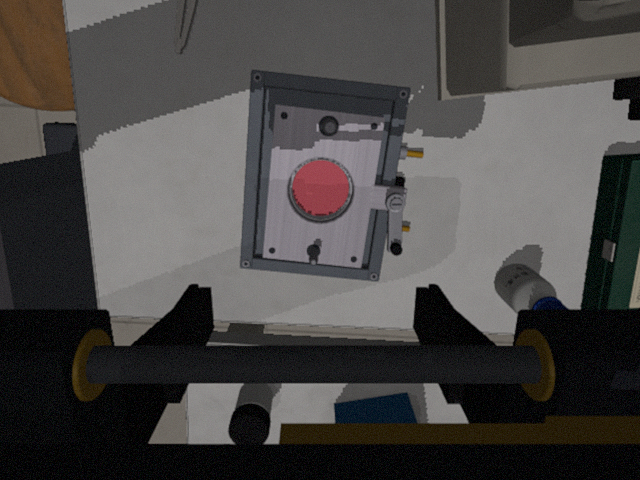

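The wrist view shows the chamber between (245,70) and (408,280), with the thick pin at about (328,125) and the thin pin at about (314,248). I'll enlarge this for exact corners and pin tips.

Run:
```python
import cv2,numpy as np
t=cv2.imread("pics/w1.png")
f=lambda x0,y0:cv2.resize(cv2.convertScaleAbs(t[y0:y0+60,x0:x0+80],alpha=1.6),(400,300),interpolation=cv2.INTER_CUBIC)
# pins, and block corners
cv2.imwrite("pics/crop2.png",np.vstack([np.hstack([f(255,95),f(335,95)]),np.hstack([f(255,220),f(335,220)])]))
```

```text
(no output)
```

View pics/crop2.png

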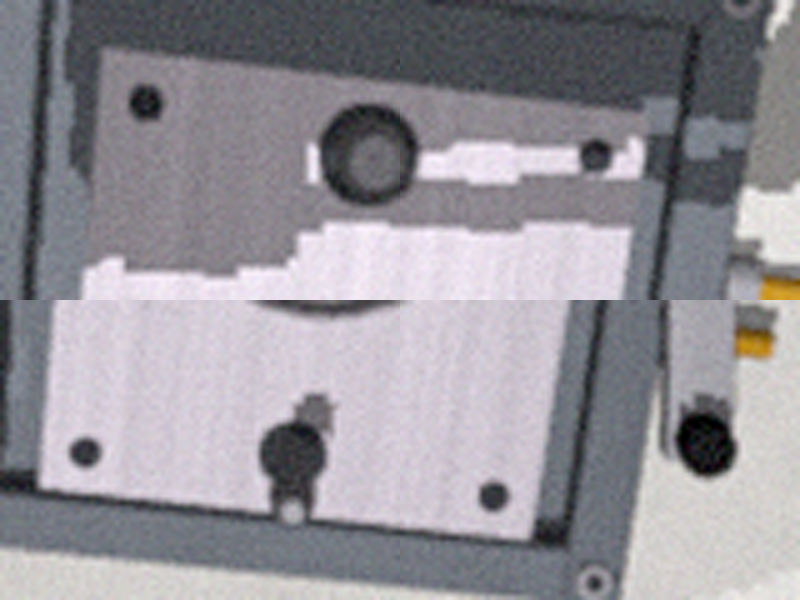

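Crop: the thick pin tip is at (330,126), the thin pin tip at (313.4,262.4), and the thin collar at (313.6,250). The block corners are TL (275.6,104.6), TR (384,117), BL (263,257.6), BR (361.4,268).

Run:
```python
import pickle
from h import *
c=pickle.load(open("w1.pkl","rb"))
A=at(c,329.6,125.6,.052);B=at(c,313.0,262,.052)
d=A-B;print("pins",A,B,np.linalg.norm(d),(A+B)/2,np.degrees(np.arctan2(-d[0],d[1])))
C=[at(c,u-.4,v-.4,.022) for u,v in[(275.6,104.6),(384,117),(361.4,268),(263,257.6)]]
C=np.array(C);m=C.mean(0);print("block",m,[np.linalg.norm(C[i]-C[(i+1)%4]).round(4) for i in range(4)])
d=C[0]+C[1]-C[2]-C[3];print(np.degrees(np.arctan2(-d[0],d[1]))); d=C[1]+C[2]-C[0]-C[3];print(np.degrees(np.arctan2(d[1],d[0])))
F=np.array([at(c,u,v,.010) for u,v in[(252.5,70.5),(410,87),(378,280.5),(240.5,268)]]);print("frame",F.mean(0),[np.linalg.norm(F[i]-F[(i+1)%4]).round(4) for i in range(4)])
d=F[1]+F[2]-F[0]-F[3];print(np.degrees(np.arctan2(d[1],d[0])))
t=env.get_calibration("top")
for p in (A,B): print("top reproj",proj(t,p))
W=at(t,372.5,218,.004);N=at(t,422.2,231.2,.004);d=W-N
print("cover",(W+N)/2,np.linalg.norm(d),np.degrees(np.arctan2(-d[0],d[1])))
e=[at(t,350+(u-400)/4,175+v/4,.048) for u,v in((527,158),(681,198))];print("handle",(e[0]+e[1])/2)
```

```text
pins [0.47811707 0.24049878 0.052     ] [0.47207832 0.12715194 0.052     ] 0.11350759395300412 [0.4750977  0.18382536 0.052     ] -3.0496472357902737
block [0.4751472  0.18341384 0.022     ] [np.float64(0.0912), np.float64(0.1366), np.float64(0.0923), np.float64(0.1363)]
-2.7875508360005123
-2.8787241959304706
frame [0.47462947 0.18767109 0.01      ] [np.float64(0.1338), np.float64(0.179), np.float64(0.1343), np.float64(0.179)]
-2.135695587824141
top reproj (np.float64(150.273162351304), np.float64(252.5378014020393))
top reproj (np.float64(204.80891857937814), np.float64(255.5270053162911))
cover [ 0.5493647  -0.28051696  0.004     ] 0.11160196760648708 -15.205484168789004
handle [ 0.5505713 -0.2822247  0.048    ]
```

```bash
python3 -m jog '[[-0.036,0.0042,0,0,0,0,0.087],[-0.036,0.0042,0,0,0,0,0.087],[-0.036,0.0042,0,0,0,0,0.087],[-0.036,0.0042,0,0,0,0,0.087],[-0.036,0.0042,0,0,0,0,0.087],[-0.036,0.0042,0,0,0,0,0.087],[-0.036,0.0042,0,0,0,0,0.087],[-0.036,0.0042,0,0,0,0,0.087],[-0.036,0.0042,0,0,0,0,0.087],[-0.036,0.0042,0,0,0,0,0.087],[-0.036,0.0042,0,0,0,0,0.087],[-0.036,0.0042,0,0,0,0,0.087]]' && python3 -m jog '[[-0.023,0.002,0,0,0,0,0.087],[0,0,0,0,0,0.109,0.087],[0,0,0,0,0,0.109,0.087],[0,0,0,0,0,0.109,0.087],[0,0,0,0,0,0,0.087],[0,0,0,0,0,0,0.087]]'
python3 - <<'E'
import cv2,pickle
from h import *
c=env.get_calibration("wrist"); im=env.read_camera("wrist"); cv2.imwrite("pics/w2.png",im); pickle.dump(c,open("w2.pkl","wb"))
print(proj(c,(.55,-.281,.048)))
cv2.imwrite("pics/w2c.png",cv2.resize(cv2.convertScaleAbs(im[60:300,180:460],alpha=1.6),(700,600),interpolation=cv2.INTER_CUBIC))
E
```

```text
time_s: 3.4
tool_pos: [0.5455, -0.2596, 0.2226]
tool_rot: [180.0, -0.0, 93.5]
force: [0.5, 0.2, 0.9]
grip_width: 0.0872
grasp_force: 0.0
time_s: 3.9
tool_pos: [0.5486, -0.2808, 0.2223]
tool_rot: [-180.0, 0.0, 74.8]
force: [-0.6, 0.6, 0.3]
grip_width: 0.0873
grasp_force: 0.0
(np.float64(315.86336397420195), np.float64(211.46973496779418))
```

View pics/w2c.png

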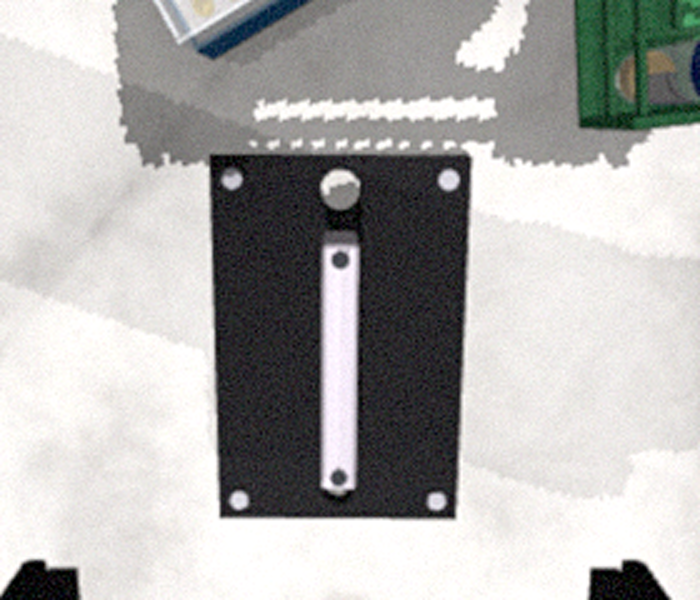

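The cover is aligned with the tool, and its wide hole is at crop (340,189). The bar's top face runs from (340,246) to (339,490). The plate corners are (210,155), (470,155), (456,518) and (221,518).

Run:
```python
import pickle
from h import *
c=pickle.load(open("w2.pkl","rb")); o=env.get_obs()
P=lambda u,v,z:at(c,180+u/2.5-.4,60+v/2.5-.4,z)
e=[P(340,246,.048),P(339,490,.048)]
s=[P(340,260,.048),P(338.5,478,.048)]
k=[P(*q,.008) for q in((210,155),(470,155),(456,518),(221,518))]
m=np.mean(k,0); d=k[0]+k[1]-k[2]-k[3]
for n,q in(("bar",np.mean(e,0)),("screws",np.mean(s,0)),("plate",m)):
    y=np.radians(o['tool_rot'][2]); D=q-o['tool_pos']; print(n,q.round(4),"tool dx,dy",D[0]*np.cos(y)+D[1]*np.sin(y),D[0]*np.sin(y)-D[1]*np.cos(y))
print(np.degrees(np.arctan2(-d[0],d[1])),np.linalg.norm(e[0]-e[1]),np.linalg.norm(k[0]-k[3]),np.linalg.norm(k[0]-k[1]),o['tool_pos'],o['tool_rot'])
```

```text
bar [ 0.5503 -0.2785  0.048 ] tool dx,dy 0.0026221376208879735 0.0009885596651646826
screws [ 0.5502 -0.2785  0.048 ] tool dx,dy 0.0025820401498100293 0.0009034470847929188
plate [ 0.5504 -0.2781  0.008 ] tool dx,dy 0.0029972888038145564 0.0010708811358760193
-15.33388720314939 0.08314481634029622 0.13605003515074957 0.09090816811629461 [ 0.54862973 -0.28076026  0.22241602] [-1.79986582e+02 -3.25923693e-03  7.47991368e+01]
```

```bash
python3 -m jog '[[0.0025,0.001,0.02,0,0,0,0.06],[0,0,0.03,0,0,0,0.05],[0,0,0.03,0,0,0,0.04],[0,0,0.03,0,0,0,0.04],[0,0,0.03,0,0,0,0.04],[0,0,0.03,0,0,0,0.04],[0,0,0.018,0,0,0,0.04],[0,0,0.011,0,0,0,0.04],[0,0,0,0,0,0,0.04],[0,0,0,0,0,0,0.04]]' 60 && python3 -m jog '[[0,0,0,0,0,0,0.02],[0,0,0,0,0,0,0.0],[0,0,0,0,0,0,0.0],[0,0,0,0,0,0,0.0],[0,0,0,0,0,0,0.0],[0,0,0,0,0,0,0.0],[0,0,0,0,0,0,0.0],[0,0,0,0,0,0,0.0]]' 60
```

```text
time_s: 4.78
tool_pos: [0.5505, -0.279, 0.0239]
tool_rot: [180.0, 0.0, 74.6]
force: [-0.5, -0.3, 0.5]
grip_width: 0.0409
grasp_force: 0.0
time_s: 5.45
tool_pos: [0.5507, -0.279, 0.0241]
tool_rot: [179.9, -0.0, 74.5]
force: [-0.0, 0.5, 3.6]
grip_width: 0.0113
grasp_force: 60.0
```

```bash
python3 -m jog '[[0,0,-0.004,0,0,0,0],[0,0,-0.01,0,0,0,0],[0,0,-0.02,0,0,0,0],[0,0,-0.025,0,0,0,0],[0,0,-0.025,0,0,0,0],[0,0,-0.025,0,0,0,0],[0,0,-0.025,0,0,0,0],[0,0,-0.016,0,0,0,0],[0,0,0,0,0,0,0],[0,0,0,0,0,0,0],[0,0,0,0,0,0,0]]'
python3 - <<'E'
from h import *
o=env.get_obs();p=o['tool_pos'];y=np.radians(o['tool_rot'][2]);D=np.array([.4751,.1836,0])-p
print(p,o['tool_rot'],D[0]*np.cos(y)+D[1]*np.sin(y),D[0]*np.sin(y)-D[1]*np.cos(y),o['wrist_torque'])
E
```

```text
time_s: 6.37
tool_pos: [0.5493, -0.2782, 0.172]
tool_rot: [-179.9, -0.0, 74.5]
force: [-0.6, 0.0, -3.4]
grip_width: 0.0115
grasp_force: 60.0
[ 0.54927713 -0.2781891   0.17204402] [-1.79856252e+02 -3.09787609e-02  7.45324021e+01] 0.42528120764503247 -0.19464663686457578 [-0.02191103  0.07155119  0.00881772]
```

```bash
python3 -m jog '[[0.012,-0.0055,0,0,0,0,0],[0.024,-0.011,0,0,0,0,0],[0.03,-0.0137,0,0,0,0,0],[0.034,-0.0156,0,0,0,0,0],[0.034,-0.0156,0,0,0,0,0],[0.034,-0.0156,0,0,0,0,0],[0.034,-0.0156,0,0,0,0,0],[0.034,-0.0156,0,0,0,0,0],[0.034,-0.0156,0,0,0,0,0],[0.034,-0.0156,0,0,0,0,0],[0.034,-0.0156,0,0,0,0,0],[0.03,-0.0137,0,0,0,0,0]]' && python3 -m jog '[[0.028,-0.0128,0,0,0,0,0],[0.018,-0.0082,0,0,0,0,0],[0.011,-0.005,0,0,0,0,0],[0,0,0,0,0,-0.054,0],[0,0,0,0,0,-0.054,0],[0,0,0,0,0,-0.054,0],[0,0,0,0,0,-0.054,0],[0,0,0,0,0,0,0],[0,0,0,0,0,0,0],[0,0,0,0,0,0,0]]'
python3 - <<'E'
import cv2,pickle
from h import *
o=env.get_obs();p=o['tool_pos'];y=np.radians(o['tool_rot'][2]);D=np.array([.4751,.1836,0])-p
print(p,o['tool_rot'],D[0]*np.cos(y)+D[1]*np.sin(y),D[0]*np.sin(y)-D[1]*np.cos(y),o['wrist_torque'])
c=env.get_calibration("wrist"); im=env.read_camera("wrist"); cv2.imwrite("pics/w3.png",im); pickle.dump((c,o),open("w3.pkl","wb"))
cv2.imwrite("pics/s3.png",env.read_camera("scene"))
E
```

```text
time_s: 7.37
tool_pos: [0.4836, 0.1231, 0.1718]
tool_rot: [-179.8, 0.1, 74.6]
force: [0.4, -0.6, -3.4]
grip_width: 0.0113
grasp_force: 60.0
time_s: 8.2
tool_pos: [0.4757, 0.1819, 0.1729]
tool_rot: [-179.9, 0.1, 86.8]
force: [0.1, 0.8, -3.6]
grip_width: 0.0111
grasp_force: 60.0
[0.47574276 0.18189713 0.17290004] [-1.79949404e+02  5.29239753e-02  8.67770756e+01] 0.0016640443623318149 -0.0007374848983957728 [-0.04766414  0.01653661  0.01829114]
```

View pics/w3.png

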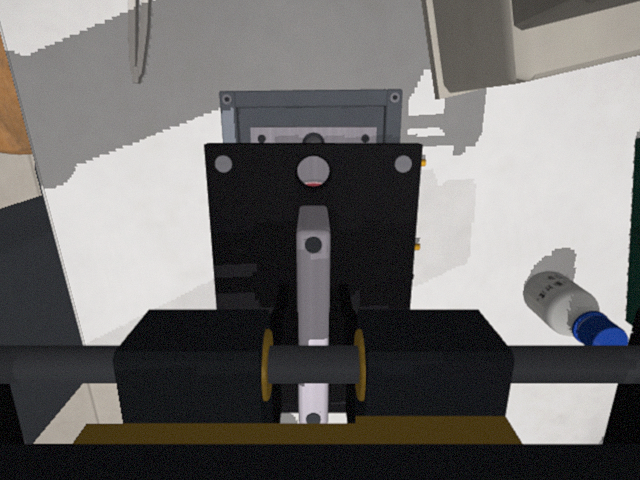

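The cover is level in the hand, with the wide hole at (313.5,171). The top-edge corners are (205,144) and (420,144), and the screws are (224,163) and (403,163). Now I'll compare hole and pin with the same camera.

Run:
```python
import pickle,cv2
from h import *
c,o=pickle.load(open("w3.pkl","rb")); z=o['tool_pos'][2]-.0241+.008
im=cv2.imread("pics/w3.png")
g=cv2.cvtColor(im,6)[150:192,292:336]; n,l,s,cen=cv2.connectedComponentsWithStats((g>60).astype('uint8')); 
print(s,cen+[292,150])
H=at(c,313.3,170.6,z); W=np.mean([at(c,224,163,z),at(c,403,163,z)],0)
K=[at(c,205,144,z),at(c,420,144,z)]; d=K[1]-K[0]; d2=at(c,403,163,z)-at(c,224,163,z)
print("hole",H,"edge mid",np.mean(K,0),np.linalg.norm(d),np.degrees(np.arctan2(d[1],d[0])),np.degrees(np.arctan2(d2[1],d2[0])))
y=np.radians(o['tool_rot'][2]);cy=y-np.pi/2; 
org=H-.056*np.array([-np.sin(cy),np.cos(cy),0]);print("cover origin",org,"from edge",np.mean(K,0)-.068*np.array([-np.sin(cy),np.cos(cy),0]))
```

```text
[[   0    0   44   42 1075]
 [   5    6   33   30  773]] [[314.01209302 170.45395349]
 [312.78783959 170.56403622]]
hole [0.47843208 0.23927408 0.15680004] edge mid [0.4787122  0.25046149 0.15680004] 0.0905845962479446 -3.2188911485512435 -3.216476894076307
cover origin [0.4752837  0.18336265 0.15680004] from edge [0.47488918 0.18256904 0.15680004]
```

Run:
```python
import cv2,numpy as np
t=cv2.imread("pics/w3.png");s=cv2.imread("pics/s3.png")
a=cv2.resize(cv2.convertScaleAbs(t[80:200,200:360],alpha=1.8),(800,600),interpolation=cv2.INTER_CUBIC)[:, :]
cv2.imwrite("pics/crop3.png",a)
```

```text
(no output)
```

View pics/crop3.png

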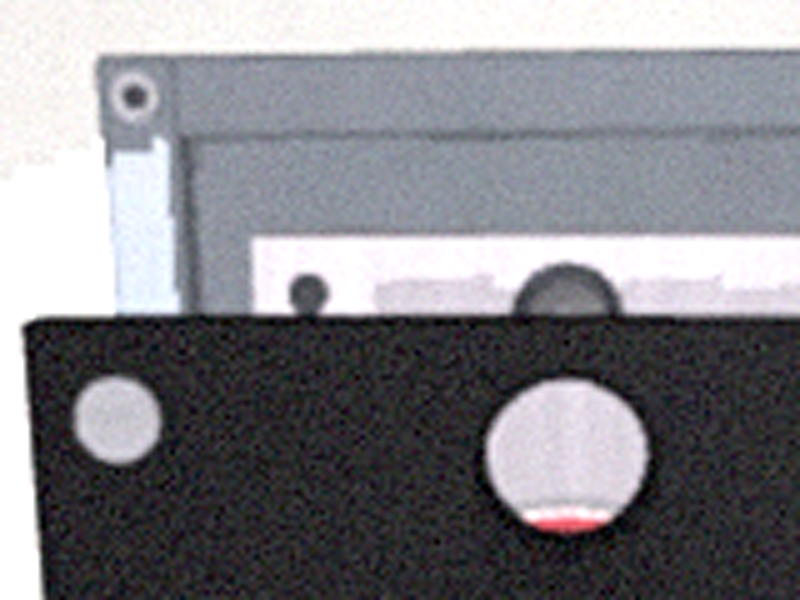

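Edges are parallel and the hole is about 1 mm short of the pin in y. I'll correct that and descend to just above the tips.

```bash
python3 -m jog '[[0.001,-0.0003,0.01,0,0,0,0],[0,0,0.02,0,0,0,0],[0,0,0.02,0,0,0,0],[0,0,0.02,0,0,0,0],[0,0,0.012,0,0,0,0],[0,0,0.005,0,0,0,0],[0,0,0,0,0,0,0],[0,0,0,0,0,0,0],[0,0,0,0,0,0,0]]'
python3 - <<'E'
import cv2,pickle
from h import *
o=env.get_obs();c=env.get_calibration("wrist"); im=env.read_camera("wrist"); cv2.imwrite("pics/w4.png",im); pickle.dump((c,o),open("w4.pkl","wb"))
s=env.read_camera("scene"); cv2.imwrite("pics/s4.png",s)
print(o['tool_pos'],o['tool_rot'],o['wrist_torque'])
sc=env.get_calibration("scene"); print(proj(sc,(.478,.2405,.052)),proj(sc,(.472,.127,.052)))
a=cv2.resize(cv2.convertScaleAbs(im[120:220,250:380],alpha=2.),(390,300),interpolation=cv2.INTER_CUBIC)
b=cv2.resize(cv2.convertScaleAbs(s[150:230,190:294],alpha=1.3),(390,300),interpolation=cv2.INTER_CUBIC)
cv2.imwrite("pics/crop4.png",np.hstack([a,b]))
E
```

```text
time_s: 9.05
tool_pos: [0.4767, 0.1841, 0.0877]
tool_rot: [179.9, -0.1, 86.9]
force: [-0.1, 0.3, -3.4]
grip_width: 0.0113
grasp_force: 60.0
[0.47667442 0.18413891 0.08771162] [ 1.79890039e+02 -7.20020699e-02  8.69014880e+01] [-0.08502174  0.02954647  0.02729844]
(np.float64(230.20334277761293), np.float64(162.52947156502353)) (np.float64(246.80445784527922), np.float64(189.40078828135438))
```

View pics/crop4.png

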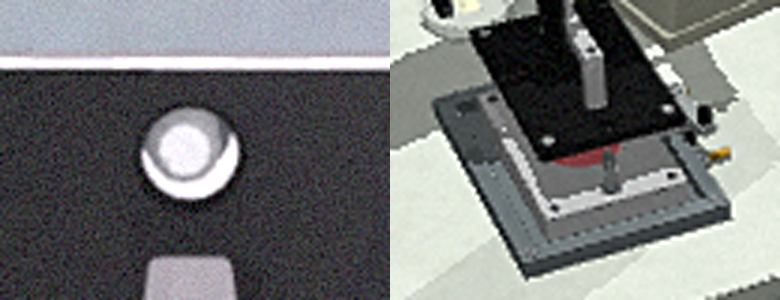

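The pin tip is visible through the wide hole: tip at (310,170.3), hole centre at (313.3,171).

Run:
```python
import pickle
from h import *
c,o=pickle.load(open("w4.pkl","rb")); z=o['tool_pos'][2]-.0241+.008
H=at(c,313,170.7,z);T=at(c,309.7,170,.052); D=T-H; y=np.radians(o['tool_rot'][2])
print(H,T,"tool dx,dy",D[0]*np.cos(y)+D[1]*np.sin(y),D[0]*np.sin(y)-D[1]*np.cos(y))
cy=y-np.pi/2; print("cover origin",H-.056*np.array([-np.sin(cy),np.cos(cy),0]))
```

```text
[0.47917694 0.24147505 0.07161162] [0.47750262 0.23905392 0.052     ] tool dx,dy -0.0025080869497094305 -0.001541006193377108
cover origin [0.47614998 0.18555691 0.07161162]
```

```bash
python3 -m jog '[[-0.0011,-0.0006,0,0,0,0,0],[-0.0011,-0.0006,0,0,0,0,0],[0,0,0.003,0,0,0,0],[0,0,0.003,0,0,0,0],[0,0,0.003,0,0,0,0],[0,0,0.001,0,0,0,0],[0,0,0,0,0,0,0],[0,0,0,0,0,0,0]]'
python3 - <<'E'
from h import *
import cv2,pickle
o=env.get_obs();c=env.get_calibration("wrist"); im=env.read_camera("wrist"); cv2.imwrite("pics/w5.png",im); pickle.dump((c,o),open("w5.pkl","wb"))
print(o['tool_pos'],o['tool_rot'],o['wrist_torque'])
g=cv2.cvtColor(im,6)[140:200,285:345]
# hole mask = everything bright vs black plate; tip disc = bright disc inside darker ring
m=(g>60).astype('uint8'); n,l,s,cen=cv2.connectedComponentsWithStats(m)
for i in range(1,n):
    if s[i,4]>50: print(s[i],cen[i]+[285,140])
np.set_printoptions(linewidth=250); print(g[6:54:2,6:54:2])
E
```

```text
time_s: 9.82
tool_pos: [0.4743, 0.1815, 0.0764]
tool_rot: [-180.0, 0.0, 86.9]
force: [-0.3, 0.6, -3.4]
grip_width: 0.0113
grasp_force: 60.0
[0.4743156  0.18150176 0.07639108] [-1.79990210e+02  1.30919944e-02  8.69089266e+01] [-0.11365094  0.06943494 -0.024499  ]
[  0   0  60   4 200] [315.395 141.2  ]
[ 12  16  32  31 735] [313.02176871 171.17823129]
[[ 23  23  27  29  31  27  26  28  29  22  36  23  25  30  32  22  28  28  25  32  34  29  33  22]
 [ 31  29  35  11  25  34  27  31  19  27  24  23  27  27  24  27  31  35  29  36  17  29  27  26]
 [ 28  29  28  27  22  34  32  32  28  27  28  29  28  27  34  33  35  31  21  23  30  29  27  31]
 [ 26  27  27  25  23  22  30  28  31  29  21  33  28  34  28  24  24  28  33  30  22  28  29  20]
 [ 22  36  31  24  34  21  28  26  29  20  10  24   7  26  23  23  29  28  28  33  22  29  26  21]
 [ 28  27  31  36  24  32  18   5  18  49  60  65  63  52  23  11  28  33  28  28  25  34  31  20]
 [ 25  24  27  21  26  18  15  52  77  78  83  95 104 103  96  58  22  15  31  31  27  25  27  29]
 [ 23  27  26  29  16  19  48  74  79  74 108 122 127 
[... 929 characters left out ...]
2  27]
 [ 20  25  31  22  15  97 137 137 135 135 131 132 139 141 142 139 138  93   5  13  22  28  30  33]
 [ 33  28  31  22  13  24  94 134 136 130 131 131 138 139 145 138  93  19  20  23  21  27  26  28]
 [ 23  20  30  20  19  10  21  64 116 137 131 135 136 139 124  59   4   4  16  28  27  26  29  31]
 [ 24  29  25  22  34   8  15  16  19  41  47  60  54  38  12   2  15  17  28  31  24  31  29  31]
 [ 29  23  29  23  29  27  18  22   0  12  12  12  10  17   0   5  15  28  27  29  11  29  28  23]
 [ 25  26  25  24  25  27  25  11  31  17  22  13  16  22  21  22  29  22  21  28  26  33  24  28]
 [ 22  27  21  29  41  38  25  25  23  24  24  22  30  29  27  28  12  20  17  25  22  28  28  29]]
```

```bash
cat > off.py <<'E'
import pickle,cv2
from h import *
def meas(u,v,hu,hv):
    c,o=pickle.load(open("w5.pkl","rb")); z=o['tool_pos'][2]-.0241+.008
    H=at(c,hu,hv,z);T=at(c,u,v,.052); D=T-H; y=np.radians(o['tool_rot'][2])
    print(H,T,"tool dx,dy",D[0]*np.cos(y)+D[1]*np.sin(y),D[0]*np.sin(y)-D[1]*np.cos(y))
E
python3 -c "
from off import *
meas(316.2,167.2,313,171)
for i in range(3): o=env.get_obs();print(o['tool_pos'],o['tool_rot'][2])"
```

```text
[0.47675667 0.23872583 0.06029108] [0.47821054 0.2391286  0.052     ] tool dx,dy 0.000480578600719041 0.0014300290726340298
[0.4744322  0.18155007 0.07654368] 86.90774603471654
[0.4744322  0.18155007 0.07654368] 86.90774603471654
[0.4744322  0.18155007 0.07654368] 86.90774603471654
```

```bash
python3 -m jog '[[0.0005,0.001,0,0,0,0,0],[0,0,0,0,0,0,0],[0,0,0,0,0,0,0]]'
cat > look.py <<'E'
from h import *
import cv2,pickle
o=env.get_obs();c=env.get_calibration("wrist"); im=env.read_camera("wrist"); cv2.imwrite("pics/w5.png",im); pickle.dump((c,o),open("w5.pkl","wb"))
print(o['tool_pos'],o['tool_rot'],o['force'],o['wrist_torque'])
g=cv2.GaussianBlur(cv2.cvtColor(im,6),(3,3),0)[140:200,285:345]
n,l,s,cen=cv2.connectedComponentsWithStats((g>60).astype('uint8')); print([(s[i],cen[i]+[285,140]) for i in range(1,n) if s[i,4]>300])
np.set_printoptions(linewidth=250); print(g[14:48:2,10:48:2])
E
python3 look.py
```

```text
time_s: 10.12
tool_pos: [0.4756, 0.1821, 0.0767]
tool_rot: [180.0, -0.0, 86.9]
force: [0.0, -1.2, -2.9]
grip_width: 0.0112
grasp_force: 60.0
[0.47557313 0.18208894 0.07669177] [ 1.79982155e+02 -1.01933176e-02  8.69114859e+01] [ 0.02546994 -1.15687022 -2.85701007] [-0.06143252  0.04983854 -0.03628458]
[(array([ 12,  16,  33,  31, 734], dtype=int32), array([312.88555858, 171.26430518]))]
[[ 25  25  28  25  25  26  23  18  21  24  23  24  26  28  26  28  27  29  30]
 [ 23  24  28  26  24  18  32  48  55  60  57  51  32  19  23  27  26  29  26]
 [ 24  26  28  17  27  51  74  81  82  88  86  84  77  55  31  20  27  25  28]
 [ 27  25  21  29  58  74  82  98 108 117 111 102  92  84  70  33  20  26  27]
 [ 26  23  20  52  73  80 101 122 125 127 128 126 108  88  85  64  20  24  29]
 [ 27  20  35  63  77  96 122 123 123 123 125 127 125 106  86  74  36  17  27]
 [ 20  39  52  68  77 106 125 123 122 123 122 124 127 118  89  79  48  23  25]
 [ 20  83  95  66  78 112 126 123 123 124 125 122 123 122  94  76  74  57  20]
 [ 16  88 126  79  76 109 125 125 124 124 124 124 122 117  87  80 112  70  20]
 [ 16  84 137 113  76  97 124 124 124 125 124 123 124 109  81 113 142  60  16]
 [ 19  65 132 131  94  79 110 125 126 123 124 125 116  90  92 142 145  48  14]
 [ 17  34 114 135 127  94  84 106 116 122 118 109  89  92 132 148 105  21  18]
 [ 20  15  72 130 135 126  94  85  84  88  85  88  94 130 157 139  54  11  23]
 [ 25  14  21  88 134 137 131 126 116 110 117 131 132 139 139  86  22  14  26]
 [ 31  21  12  31  93 129 134 132 134 136 139 138 137 125  87  24  11  20  27]
 [ 27  24  17  13  22  63 107 126 130 134 137 132 106  57  13  12  18  25  26]
 [ 24  28  19  20  16  15  27  47  56  65  59  45  21  12  14  20  26  24  25]]
```

```bash
python3 -c "
from off import *
meas(313.3,168.4,312.9,171.3)"
```

```text
[0.47800533 0.23917543 0.06059177] [0.47818496 0.23920065 0.052     ] tool dx,dy 3.485431877969425e-05 0.00017800458641737419
```

Spot on (0.2 mm). I'll descend gently over the taper.

```bash
python3 -m jog '[[0,0,0.0015,0,0,0,0],[0,0,0.0015,0,0,0,0],[0,0,0.0015,0,0,0,0],[0,0,0.0015,0,0,0,0],[0,0,0,0,0,0,0],[0,0,0,0,0,0,0]]'; python3 look.py
```

```text
time_s: 10.67
tool_pos: [0.4753, 0.1819, 0.0704]
tool_rot: [-180.0, 0.0, 86.9]
force: [-0.6, -0.2, -3.8]
grip_width: 0.0109
grasp_force: 60.0
[0.47526436 0.18192944 0.07038175] [-1.79986406e+02  9.49970862e-03  8.69098443e+01] [-0.57642678 -0.20401958 -3.76185287] [-0.04048682  0.04593236  0.01853831]
[(array([ 12,  17,  32,  30, 722], dtype=int32), array([312.9432133 , 171.34210526]))]
[[ 27  24  27  27  26  27  23  19  24  23  27  22  24  27  31  29  30  27  28]
 [ 28  26  28  29  24  21  33  48  55  57  56  50  31  19  25  26  25  30  26]
 [ 26  28  26  25  27  53  70  79  80  81  81  81  74  55  27  22  28  26  28]
 [ 24  27  22  26  58  72  77  83  87  93  92  88  87  85  70  34  23  28  28]
 [ 24  21  21  47  70  75  80 102 114 122 122 115 104  87  85  70  26  26  29]
 [ 25  17  36  57  73  79 100 121 123 125 127 127 124 106  88  80  45  20  26]
 [ 23  36  48  62  75  92 118 123 122 124 124 126 126 124  96  81  60  18  26]
 [ 19  78  77  63  77 100 125 125 124 124 123 123 124 125 104  85  69  28  23]
 [ 17  88 110  66  76 105 126 125 124 124 123 123 122 124 110  84  69  43  19]
 [ 15  84 132  94  73  97 125 123 124 124 124 125 122 121 101  82  99  51  19]
 [ 17  66 133 123  81  88 122 123 124 124 123 124 123 121  91  93 134  50  16]
 [ 19  34 114 133 108  80  99 121 125 123 124 125 121  99  84 119 109  23  20]
 [ 23  17  71 129 133 106  80  98 115 119 120 113  97  83 110 127  58  13  22]
 [ 19  18  27  89 133 133 109  86  85  85  84  85  92 114 131  84  18  15  21]
 [ 25  19  13  30  91 129 133 128 120 112 116 128 135 125  85  26  15  21  26]
 [ 23  21  19  15  25  63 107 126 129 134 137 134 108  58  15  11  21  27  23]
 [ 26  22  22  20  15  11  27  48  57  62  60  49  23  13  14  20  22  26  26]]
```

Both pins have entered without contact force. Continuing down.

```bash
python3 -m jog '[[0,0,0.002,0,0,0,0],[0,0,0.002,0,0,0,0],[0,0,0.002,0,0,0,0],[0,0,0.002,0,0,0,0],[0,0,0,0,0,0,0],[0,0,0,0,0,0,0]]'; python3 -m jog '[[0,0,0.002,0,0,0,0],[0,0,0.002,0,0,0,0],[0,0,0.002,0,0,0,0],[0,0,0.002,0,0,0,0],[0,0,0,0,0,0,0],[0,0,0,0,0,0,0]]'; python3 -c "
from h import *
print(env.get_obs()['wrist_torque'])"
```

```text
time_s: 11.22
tool_pos: [0.4752, 0.1819, 0.0623]
tool_rot: [-180.0, 0.0, 86.9]
force: [-0.2, -0.7, -3.3]
grip_width: 0.0111
grasp_force: 60.0
time_s: 11.72
tool_pos: [0.4753, 0.1819, 0.0544]
tool_rot: [-180.0, 0.0, 86.9]
force: [-0.2, 1.1, -3.6]
grip_width: 0.011
grasp_force: 60.0
[-0.09304914  0.09812088 -0.06159316]
```

```bash
python3 -m jog '[[0,0,0.002,0,0,0,0],[0,0,0.002,0,0,0,0],[0,0,0.0015,0,0,0,0],[0,0,0.001,0,0,0,0],[0,0,0,0,0,0,0],[0,0,0,0,0,0,0]]'; python3 -m jog '[[0,0,0.001,0,0,0,0],[0,0,0.001,0,0,0,0],[0,0,0.0005,0,0,0,0],[0,0,0,0,0,0,0],[0,0,0,0,0,0,0]]'; python3 -c "
from h import *
print(env.get_obs()['wrist_torque'])"
```

```text
time_s: 12.22
tool_pos: [0.4753, 0.182, 0.048]
tool_rot: [-180.0, 0.0, 86.9]
force: [0.1, -0.2, -3.3]
grip_width: 0.0116
grasp_force: 60.0
time_s: 12.63
tool_pos: [0.4755, 0.1821, 0.046]
tool_rot: [180.0, -0.0, 86.9]
force: [-1.6, -0.5, 2.8]
grip_width: 0.0113
grasp_force: 60.0
[-0.19368892  0.44812563 -0.01699276]
```

Contact at the expected height (0.046). I'll press lightly to seat it.

```bash
python3 -m jog '[[0,0,0.0005,0,0,0,0],[0,0,0.0005,0,0,0,0],[0,0,0,0,0,0,0],[0,0,0,0,0,0,0]]'; python3 -m jog '[[0,0,0.0005,0,0,0,0],[0,0,0,0,0,0,0],[0,0,0,0,0,0,0]]'; python3 -c "
from h import *
print(env.get_obs()['wrist_torque'])"
```

```text
time_s: 12.97
tool_pos: [0.4755, 0.1821, 0.046]
tool_rot: [-180.0, -0.0, 86.9]
force: [-5.0, -2.0, 12.4]
grip_width: 0.011
grasp_force: 60.0
time_s: 13.22
tool_pos: [0.4755, 0.1821, 0.046]
tool_rot: [-180.0, -0.1, 86.9]
force: [-6.4, -2.5, 15.2]
grip_width: 0.0116
grasp_force: 60.0
[-0.68136962  1.44270642  0.01190845]
```

Flat and firmly seated. I'll release and rise, and check the peg position from the earlier image.

```bash
python3 -m jog '[[0,0,-0.001,0,0,0,0],[0,0,-0.0005,0,0,0,0],[0,0,0,0,0,0,0.02],[0,0,0,0,0,0,0.035],[0,0,0,0,0,0,0.035],[0,0,0,0,0,0,0.035],[0,0,0,0,0,0,0.035],[0,0,0,0,0,0,0.035]]'; python3 -m jog '[[0,0,-0.005,0,0,0,0.035],[0,0,-0.015,0,0,0,0.035],[0,0,-0.025,0,0,0,0.035],[0,0,-0.025,0,0,0,0.035],[0,0,-0.025,0,0,0,0.0],[0,0,-0.025,0,0,0,0.0],[0,0,-0.025,0,0,0,0.0],[0,0,0,0,0,0,0.0],[0,0,0,0,0,0,0.0]]' 20
python3 - <<'E'
import pickle,cv2
from h import *
c=pickle.load(open("w1.pkl","rb"));print("peg",at(c,396,248.2,.049))
c=env.get_calibration("wrist");o=env.get_obs();print(o['tool_pos'],o['grip_width'])
im=env.read_camera("wrist");cv2.imwrite("pics/w6.png",im);pickle.dump((c,o),open("w6.pkl","wb"))
yw=np.radians(-3.)
X=np.array([np.cos(yw),np.sin(yw),0]);Y=np.array([-np.sin(yw),np.cos(yw),0]);O=np.array([.4752,.1835,.030])
# compare black-plate outline with the expected home pose
q=np.array([proj(c,O+a*.046*X+b*.068*Y) for a,b in((-1,1),(1,1),(1,-1),(-1,-1))]);print("expected corners",q.round(1))
g=cv2.cvtColor(im,6);print([int(v) for v in g[int(q[:,1].mean()),int(q[0,0])-8:int(q[0,0])+9]]);print([int(v) for v in g[int(q[0,1])-10:int(q[0,1])+10,285]])
E
```

```text
time_s: 13.88
tool_pos: [0.4755, 0.182, 0.0454]
tool_rot: [180.0, 0.0, 86.9]
force: [-0.2, -0.0, 0.6]
grip_width: 0.0341
grasp_force: 0.0
time_s: 14.63
tool_pos: [0.4764, 0.1824, 0.1924]
tool_rot: [179.8, -0.1, 86.9]
force: [-0.3, -0.3, 0.3]
grip_width: 0.0093
grasp_force: 0.0
peg [0.54212164 0.14285855 0.049     ]
[0.47643593 0.18241772 0.19238303] 0.009346584048492949
expected corners [[250.6 127.7]
 [372.1 127.4]
 [365.7 291.9]
 [258.  292.2]]
[107, 100, 76, 40, 48, 66, 91, 116, 114, 113, 107, 95, 59, 33, 21, 33, 24]
[72, 63, 67, 69, 71, 71, 64, 65, 69, 65, 90, 92, 25, 12, 23, 13, 23, 26, 9, 19]
```

```bash
python3 -m jog '[[-0.009,0.024,0,0,0,0,0],[-0.009,0.024,0,0,0,0,0],[-0.009,0.024,0,0,0,0,0],[-0.009,0.024,0,0,0,0,0],[0,0,0.03,0,0,0,0],[0,0,0.03,0,0,0,0],[0,0,0.03,0,0,0,0],[0,0,0.03,0,0,0,0],[0,0,0.02,0,0,0,0],[0,0,0.009,0,0,0,0],[0,0,0,0,0,0,0],[0,0,0,0,0,0,0]]' 20
```

```text
time_s: 15.68
tool_pos: [0.5691, 0.1406, 0.0413]
tool_rot: [-180.0, 0.0, 86.9]
force: [0.1, -0.4, 0.8]
grip_width: 0.0
grasp_force: 0.0
```

```bash
python3 -m jog '[[0,-0.006,-0.001,0,0,0,0],[0.001,-0.006,0,0,0,0,0],[0.001,-0.006,0,0,0,0,0],[0.001,-0.005,0,0,0,0,0],[0,0,0,0,0,0,0]]'; python3 -m jog '[[0.002,-0.005,0,0,0,0,0],[0.003,-0.005,0,0,0,0,0],[0.003,-0.005,0,0,0,0,0],[0.003,-0.005,0,0,0,0,0],[0,0,0,0,0,0,0],[0,0,0,0,0,0,0]]'
python3 - <<'E'
import cv2
from h import *
cv2.imwrite("pics/top7.png",env.read_camera("top"))
E
```

```text
time_s: 16.1
tool_pos: [0.5456, 0.1459, 0.0433]
tool_rot: [180.0, -0.1, 87.0]
force: [0.2, -0.0, -0.4]
grip_width: 0.0005
grasp_force: 0.0
time_s: 16.6
tool_pos: [0.5264, 0.158, 0.0424]
tool_rot: [-180.0, -0.0, 87.0]
force: [0.2, -0.1, 0.4]
grip_width: 0.0004
grasp_force: 0.0
```

```bash
python3 -m jog '[[0,0.002,-0.005,0,0,0,0],[0,0,-0.025,0,0,0,0],[0,0,-0.035,0,0,0,0],[0,0,-0.035,0,0,0,0],[0.01,-0.015,-0.03,0,0,0,0],[0.01,-0.015,-0.02,0,0,0,0],[0,-0.015,0,0,0,0,0],[0,0,0,0,0,0,0],[0,0,0,0,0,0,0]]'
cat > lev.py <<'E'
from h import *
import cv2
c=env.get_calibration("wrist");im=env.read_camera("wrist");cv2.imwrite("pics/w7.png",im);g=cv2.GaussianBlur(cv2.cvtColor(im,6),(3,3),0)
yw=np.radians(-3.);X=np.array([np.cos(yw),np.sin(yw),0]);Y=np.array([-np.sin(yw),np.cos(yw),0]);O=np.array([.4752,.1835,0])+.064*X
for r,z in((.025,.039),(.032,.039),(.039,.049)):
    print(r,[(t,int(g[int(round(v)),int(round(u))])) for t in range(-20,120,5) for u,v in [proj(c,O+r*(-np.sin(np.radians(t))*X-np.cos(np.radians(t))*Y)+[0,0,z])]])
print(env.get_obs()['tool_pos'])
E
python3 lev.py
```

```text
time_s: 17.4
tool_pos: [0.4853, 0.1794, 0.1929]
tool_rot: [180.0, -0.0, 86.9]
force: [0.2, -0.4, -0.2]
grip_width: -0.0001
grasp_force: 0.0
0.025 [(-20, 166), (-15, 173), (-10, 168), (-5, 135), (0, 136), (5, 94), (10, 97), (15, 96), (20, 96), (25, 96), (30, 118), (35, 142), (40, 141), (45, 141), (50, 145), (55, 128), (60, 36), (65, 20), (70, 27), (75, 28), (80, 26), (85, 27), (90, 29), (95, 27), (100, 25), (105, 25), (110, 27), (115, 29)]
0.032 [(-20, 171), (-15, 170), (-10, 172), (-5, 173), (0, 174), (5, 99), (10, 95), (15, 96), (20, 96), (25, 61), (30, 99), (35, 131), (40, 144), (45, 130), (50, 133), (55, 56), (60, 21), (65, 28), (70, 27), (75, 26), (80, 27), (85, 27), (90, 27), (95, 27), (100, 29), (105, 25), (110, 29), (115, 31)]
0.039 [(-20, 174), (-15, 174), (-10, 171), (-5, 172), (0, 174), (5, 131), (10, 94), (15, 98), (20, 78), (25, 96), (30, 91), (35, 25), (40, 22), (45, 29), (50, 11), (55, 119), (60, 25), (65, 27), (70, 28), (75, 27), (80, 29), (85, 26), (90, 27), (95, 26), (100, 30), (105, 26), (110, 28), (115, 26)]
[0.48556431 0.17891806 0.19236347]
```

The lever is at about 43°. Now I'll push it home from the -y side.

```bash
python3 -m jog '[[-0.024,0.0115,0,0,0,0,0],[-0.024,0.0115,0,0,0,0,0],[0,0,0.03,0,0,0,0],[0,0,0.03,0,0,0,0],[0,0,0.03,0,0,0,0],[0,0,0.03,0,0,0,0],[0,0,0.02,0,0,0,0],[0,0,0.0095,0,0,0,0],[0,0,0,0,0,0,0],[0,0,0,0,0,0,0]]'
```

```text
time_s: 18.28
tool_pos: [0.5062, 0.1296, 0.043]
tool_rot: [-180.0, 0.1, 86.8]
force: [0.4, 0.7, 1.0]
grip_width: 0.0003
grasp_force: 0.0
```

```bash
python3 -m jog '[[0.005,0,0,0,0,0,0],[0.005,0,0,0,0,0,0],[0.005,0,0,0,0,0,0],[0.005,-0.0005,0,0,0,0,0],[0.005,-0.0005,0,0,0,0,0],[0.005,-0.0005,0,0,0,0,0],[0.004,0,0,0,0,0,0],[0.002,0,0,0,0,0,0],[0,0,0,0,0,0,0],[0,0,0,0,0,0,0]]'; python3 -m jog '[[0.001,0,0,0,0,0,0],[0.001,0,0,0,0,0,0],[0,0,0,0,0,0,0],[0,0,0,0,0,0,0]]'
```

```text
time_s: 19.12
tool_pos: [0.5072, 0.1673, 0.0436]
tool_rot: [179.9, -0.1, 86.9]
force: [-0.1, -0.2, -0.6]
grip_width: 0.0002
grasp_force: 0.0
time_s: 19.45
tool_pos: [0.5072, 0.1678, 0.0436]
tool_rot: [179.9, -0.0, 86.9]
force: [0.4, -3.0, 2.2]
grip_width: 0.0006
grasp_force: 1.3
```

```bash
python3 -m jog '[[0.0007,0,0,0,0,0,0],[0,0,0,0,0,0,0],[0,0,0,0,0,0,0]]'; python3 -m jog '[[-0.003,0,0,0,0,0,0],[-0.006,0,0,0,0,0,0],[0,0,-0.02,0,0,0,0],[0,0,-0.035,0,0,0,0],[0,0,-0.035,0,0,0,0],[0.015,-0.011,-0.035,0,0,0,0],[0.005,-0.011,-0.025,0,0,0,0],[0,0,0,0,0,0,0],[0,0,0,0,0,0,0]]'; python3 lev.py
python3 - <<'E'
import cv2
import numpy as np
from h import *
w=cv2.imread("pics/w7.png"); t=env.read_camera("top")
a=cv2.resize(w[90:310,220:440],(500,500),interpolation=cv2.INTER_CUBIC);a=cv2.convertScaleAbs(a,alpha=1.6)
b=cv2.resize(t[140:300,210:310],(300,480));b=cv2.copyMakeBorder(b,0,20,0,0,0)
cv2.imwrite("pics/fin.png",np.hstack([a,b]))
E
```

```text
time_s: 19.7
tool_pos: [0.5071, 0.168, 0.0434]
tool_rot: [179.9, 0.0, 86.9]
force: [2.1, -5.6, 2.8]
grip_width: 0.0008
grasp_force: 2.4
time_s: 20.45
tool_pos: [0.4848, 0.1827, 0.1943]
tool_rot: [179.9, -0.2, 87.0]
force: [-0.3, -0.8, -1.0]
grip_width: 0.0008
grasp_force: 0.0
0.025 [(-20, 169), (-15, 171), (-10, 166), (-5, 148), (0, 148), (5, 102), (10, 96), (15, 96), (20, 97), (25, 98), (30, 65), (35, 87), (40, 101), (45, 74), (50, 26), (55, 25), (60, 28), (65, 29), (70, 28), (75, 26), (80, 53), (85, 138), (90, 143), (95, 142), (100, 143), (105, 143), (110, 54), (115, 17)]
0.032 [(-20, 171), (-15, 172), (-10, 172), (-5, 171), (0, 173), (5, 100), (10, 94), (15, 97), (20, 96), (25, 61), (30, 101), (35, 45), (40, 27), (45, 27), (50, 26), (55, 27), (60, 26), (65, 26), (70, 30), (75, 24), (80, 26), (85, 142), (90, 140), (95, 135), (100, 147), (105, 105), (110, 14), (115, 25)]
0.039 [(-20, 174), (-15, 172), (-10, 172), (-5, 172), (0, 172), (5, 138), (10, 95), (15, 97), (20, 76), (25, 98), (30, 57), (35, 26), (40, 24), (45, 27), (50, 25), (55, 26), (60, 26), (65, 26), (70, 28), (75, 28), (80, 29), (85, 32), (90, 22), (95, 29), (100, 24), (105, 70), (110, 12), (115, 22)]
[0.48429167 0.18160582 0.19281445]
```

View pics/fin.png

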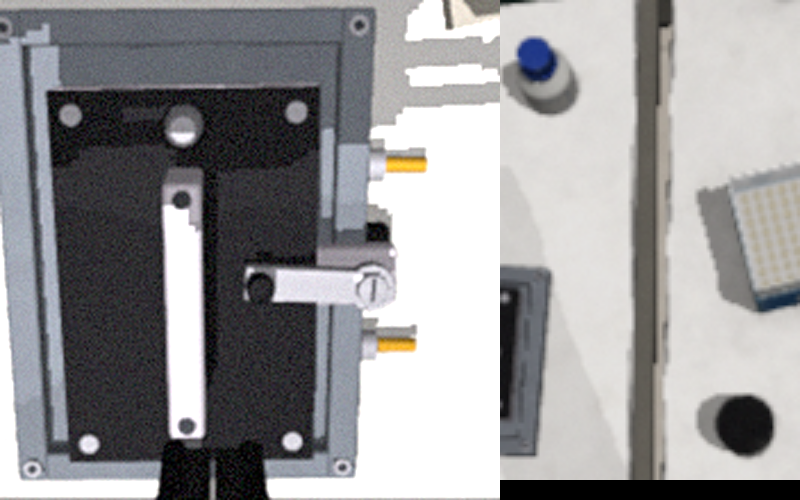

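The cover is home on the pins, with the thick pin showing in the wide hole at (183,125). The lever has swung fully over the cover edge, from (375,287) to (258,287), and lies against its stop. The bottle and the near can are still standing in place.

```bash
python3 -c "
from cell import env
print(env.sign_off())"
```

```text
the job is handed in; nothing more can be done
None
```

The cover lies flat on the block over both pins and the clamp lever is swung to its stop over the cover's edge. The final pictures show the bottle and the near can still standing; the far can was not in them, but the arm never went near it. I handed the job in at about 20.5 s of the 64 s.

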